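Swap the tin behind the canisters

ROBOT

A 6-joint arm with a two-finger parallel gripper is mounted at the origin on the work surface. World frame = base frame: x ahead of the robot, y to its left, z up, the work surface at z = 0. Lengths are in m, angles in rad, forces in N, time in s.
With the tool pointing down it reaches from about 0.325 to 0.75 m from the base axis. Payload 7.6 kg.
Tool frame: the origin (TCP) lies midway between the tips of the shut fingers; the grasp point (between the pads) lies 19 mm behind it; z points along the fingers, y is the line along which they close (so a half turn about z gives the same grasp; the last joint's range is limited). The gripper opens to 85 mm and grips with 20 to 120 N. Pads are 22 mm wide; open, the fingers measure 114 mm over their backs; the gripper's body (76 mm by 85 mm) begins 54 mm behind the grasp point. The pads swing forward as they close: fully open they stand 13 mm farther back than shut.
Start: joints at [1.198, 0.052, 1.401, -0, 1.689, -0.07], TCP at [0.157, 0.501, 0.231] pointing down, gripper open.
Joint ranges: [-2.9, 2.9], [-0.91, 2.17], [0.12, 2.37], [-1.06, 4.2], [0.26, 2.73], [-2.93, 2.93]. Speed limits (rad/s): [2.57, 2.57, 3.01, 3.14, 3.14, 3.14].

INTERFACE

Orientations are given as a 3x3 rotation matrix whose columns are the frame's x, y, z axes.
In Python, from rig import r, vision, finder gives the robot as it stands.
- The arm moves only by the shell command python3 -m crank 'ROWS'. ROWS is text: rows parted by semicolons, each of 5 numbers parted by spaces: the finger opening in mm, from 0 to 85.4, then the shift along the world's x, y, z in units of 0.5 m (1.0 is 0.5 m), then the turn about the world's z in units of pi/2 rad (1.0 is pi/2 rad). In form: jaw x y z roll; .... A call has 1 to 5 rows; each row shifts and turns the commanded pose from where the row before left it; what a row does not reach is not made up. A row lasts 1/10 s, in which the tool goes at most 50 mm and 8.59 degrees, less where a joint would pass 70% of its speed; a pose out of reach is approached as far as the arm can. A call with a number of a shift or a turn outside -1 to 1 is refused whole. A call with a gripper value outside its range is refused whole. The fingers move at their own pace and stop on an object; the grip force is fixed at half the most. Time passes only in rows, so rows that do not move let the fingers close. It gives the time, the measured TCP pose, the force, the opening and the grip force at its end, in the units of the state.
- r.sense(): the state, without advancing time (a new reading comes with each control period).
- vision.read_camera(name): name is "scene" or "top" or "wrist"; returns a dict with "pixels" (480x640x3 uint8, red, green, blue), "camera_matrix" (3x3 intrinsics, pixels), "rvec" (rotation vector, rad) and "tvec" (3), from world to camera coordinates, as OpenCV has them. Camera axes: x right, y down, z forward; pixel columns grow to the right and rows downward; lengths in m; the calibration is good to about 2 mm. A picture is of the moment at which its call begins. There is no depth.
- r.job_done(): hands the job in; it is judged then, once.
Trained networks look in a picture, given as the dict that the camera call returned (one of the last four; its "shot" number tells which), for a name from the list of things; names that differ only in an ending like _2 or _b are one class to them, and where a whole thing is asked for, a point or a joint stands for the part that bears it (a point fixed in the world has none). Each returns a list of dicts, best first, with "conf" (0 to 1); they miss things now and then, are a little off and sometimes report something else, mostly with a low value. They report only what shows in the picture. A call takes as long as a camera call. They do not tell look-alikes from the thing itself.
- finder.spot_in(picture, target): "rect" ([left, top, width, height] in pixels, round what is visible of it).
- finder.outline_of(picture, target): "region" (480x640 bool, what is visible of it) and "rect" ([left, top, width, height] in pixels, round what is visible of it).
- finder.spot_point(picture, target): "at" ([column, row] in pixels: a listed point, or the origin of a listed thing).
The state is a dict: "t": time; "joint_positions": joint angles; "qd": joint speeds; "joint_efforts": joint torques, N m; "tcp_pos": TCP position; "orientation": TCP orientation; "wrist_force": force on the tool from outside, world axes, zero at the start; "torque": the same for the moment, N m; "finger_gap": opening from 0.0 (shut) to 1.0 (fully open); "grip_force": force on a finger pad.
Only numpy, scipy, OpenCV 4.12 (cv2) and the standard library are available. Lean on these libraries where they do the work, as an engineer would, in place of code of your own. Each camera call takes 0.05 s, during which the arm holds its last target. There are 200 camera calls.

TASK

The blue-lidded tin at the back of the wooden tray is wanted: first stand both tall canisters out of the way on the wooden cutting board, then set the blue tin in the middle of the white marble trivet, and after that put the yellow-lidded tin away on the black coaster where the blue one stood. Only then put the canisters back, each in the middle of the coaster of its own colour. Everything must end up standing upright, and neither canister nor tin nor the oil bottle may be knocked over; leave the oil bottle where it is.

Things in the scene. Friction and masses are not known exactly. Their poses are not given: they have to be found in the camera images.
- canister_green: tall green kitchen canister, a plain upright cylinder 60 mm in diameter and 130 mm high with green lid, on top of it a pale wooden knob 18 mm wide and 12 mm high (142 mm in all); about 0.4 kg; rigid. At the start it stands upright on the coaster of its own colour. Origin: centre of its underside; z up along its axis
- canister_orange: tall orange kitchen canister, a plain upright cylinder 60 mm in diameter and 130 mm high with orange lid, on top of it a pale wooden knob 18 mm wide and 12 mm high (142 mm in all); about 0.4 kg; rigid. At the start it stands upright on the coaster of its own colour. Origin: centre of its underside; z up along its axis
- tin_blue: low aluminium tin with a blue lid that does not come off, a plain upright cylinder 52 mm in diameter and 50 mm high, about 0.16 kg. At the start it stands on the black coaster, close behind the two canisters, which leave no room for a gripper to come down on it. Origin: centre of its underside; z up along its axis
- tin_yellow: low aluminium tin with a yellow lid that does not come off, a plain upright cylinder 52 mm in diameter and 50 mm high, about 0.16 kg. At the start it stands on the open counter near the marble trivet. Origin: centre of its underside; z up along its axis
- coaster_green: flat round green coaster, 80 mm in diameter and 4 mm thick, fixed on a low wooden tray. Home of the green canister; side by side with the orange coaster, 90 mm apart centre to centre, in either order. Origin: centre of its underside, 10 mm above the counter, so its top is 14 mm above the counter (tray floor 10 mm, tray rim 16 mm high)
- coaster_orange: flat round orange coaster, 80 mm in diameter and 4 mm thick, fixed on a low wooden tray. Home of the orange canister; side by side with the green coaster, 90 mm apart centre to centre, in either order. Origin: centre of its underside, 10 mm above the counter, so its top is 14 mm above the counter (tray floor 10 mm, tray rim 16 mm high)
- coaster_black: flat round black coaster, 62 mm in diameter and 4 mm thick, fixed on a low wooden tray. It lies behind (farther from the robot than) the gap between the other two coasters, about 72 mm from the centre of each. Origin: centre of its underside, 10 mm above the counter, so its top is 14 mm above the counter (tray floor 10 mm, tray rim 16 mm high)
- board: pale wooden cutting board, 250 mm along its x axis, 150 mm along its y axis, 12 mm thick, lying fixed on the counter to one side of the tray (left or right): the side area where both canisters are parked. Origin: centre of its underside, at counter height; its top is 12 mm above the counter
- trivet: square white marble trivet, 100 by 100 mm and 8 mm thick, fixed on the counter on the other side of the tray from the board. Origin: centre of its underside, at counter height; its top is 8 mm above the counter
- oil_bottle: bystander: green glass oil bottle with black cap, 60 mm in diameter and 200 mm high, standing on the counter beyond the tray. Origin: centre of its underside. Not to be moved
There are look-alikes about, which are no part of the job. Of the things shaped like the canister_green, the green one is meant. Of the things that look like the trivet, take the one that is farthest to the robot's left at the start.

How it is judged:
By the outcome, as a careful person would: the job done as asked, in the order asked, and still so for the second after the job is handed in, with the robot touching nothing.
It also fails if it takes over 104 s, if anything falls off the work surface, if the arm or the gripper's body presses on something with over 40 N, if the wrist force passes 120 N, or if a joint passes its speed limit or range.

## Working session

There is one attempt and no reset: what is moved stays moved. The work goes in short steps, Python scripts to look and compute and a shell command to move; the robot and the scene stay as the last step left them, time stands still between calls to the robot, and variables do not carry over. Pictures are saved under pics/ and viewed, at most 14 in all, crops included, and the job is handed in when it is done.

```bash
mkdir -p pics; ls; cat > h.py <<'E'
import numpy as np, cv2
from rig import r, vision, finder
def cam(n):
    p=vision.read_camera(n); return p
def ray(p,uv):
    R=cv2.Rodrigues(np.array(p["rvec"],float))[0]; t=np.array(p["tvec"],float).ravel()
    c=-R.T@t; d=R.T@np.linalg.inv(p["camera_matrix"])@np.array([uv[0],uv[1],1.0]); return c,d
def atz(p,uv,z):
    c,d=ray(p,uv); return (c+d*(z-c[2])/d[2])
def proj(p,X):
    return cv2.projectPoints(np.array(X,float).reshape(-1,1,3),np.array(p["rvec"],float),np.array(p["tvec"],float),np.array(p["camera_matrix"],float),None)[0].reshape(-1,2)
def save(p,n,crop=None,s=1):
    im=p["pixels"][:,:,::-1]
    if crop: x,y,w,h=crop; im=im[y:y+h,x:x+w]
    cv2.imwrite("pics/"+n,cv2.resize(im,None,fx=s,fy=s))
E
python3 - <<'E'
from h import *
Z=dict(canister_green=0.014,canister_orange=.014,tin_blue=.014,tin_yellow=0,coaster_green=.014,coaster_orange=.014,coaster_black=.014,board=0.0,trivet=0.0,oil_bottle=0)
for n in ("top","scene"):
    p=cam(n); save(p,n+"0.png")
    print(n,ray(p,(320,240))[0].round(3))
    for k,z in Z.items():
        for o in finder.spot_point(p,k)[:3]: print(k,'pt',round(o["conf"],2),np.round(o["at"]),atz(p,o["at"],z)[:2].round(3))
        for o in finder.spot_in(p,k)[:3]: print(k,'box',round(o["conf"],2),np.round(o["rect"]))
print(r.sense())
E
```

```text
pics
top [0.403 0.005 0.908]
canister_green pt 0.97 [294. 342.] [0.362 0.055]
canister_green pt 0.65 [354. 273.] [ 0.495 -0.057]
canister_green box 0.94 [270. 326.  38.  42.]
canister_green box 0.53 [298.  84.  33.  68.]
canister_orange pt 0.93 [314. 260.] [0.519 0.021]
canister_orange box 0.56 [297. 236.  33.  39.]
tin_blue pt 0.57 [338. 239.] [ 0.562 -0.027]
tin_blue box 0.96 [328. 221.  29.  30.]
tin_yellow pt 0.81 [183. 304.] [0.431 0.275]
tin_yellow box 0.95 [160. 290.  33.  28.]
coaster_green pt 0.65 [358. 271.] [ 0.5   -0.065]
coaster_green box 0.73 [335. 259.  35.  30.]
coaster_orange box 0.68 [154. 209.  53.  55.]
coaster_orange box 0.67 [289. 256.  41.  23.]
coaster_black pt 0.68 [338. 237.] [ 0.566 -0.026]
coaster_black box 0.64 [324. 231.  34.  23.]
board pt 0.72 [473. 250.] [ 0.548 -0.298]
board box 0.64 [426. 189.  97. 130.]
trivet pt 0.98 [211. 373.] [0.302 0.213]
trivet pt 0.8 [183. 236.] [0.565 0.285]
trivet box 0.8 [182. 345.  63.  66.]
trivet box 0.58 [154. 211.  51.  54.]
oil_bottle pt 0.8 [315. 139.] [0.777 0.024]
oil_bottle box 0.94 [296.  88.  35.  62.]
scene [
[... 1434 characters left out ...]
3002245e-02]), 'qd': array([-1.15964792e-03,  7.34926884e-04,  1.61918477e-03, -7.70238633e-04,
       -7.24260724e-05, -6.59663207e-06]), 'joint_efforts': array([ 1.55013367e-03, -3.81525278e+01, -3.60306931e+01,  8.09198809e-05,
        1.51860413e-04, -1.84992182e-06]), 'tcp_pos': array([0.15654943, 0.50112754, 0.23131888]), 'orientation': array([[-9.54496477e-01,  2.98222191e-01,  2.06558006e-05],
       [ 2.98222192e-01,  9.54496476e-01,  4.54023849e-05],
       [-6.17589016e-06,  4.94964346e-05, -9.99999999e-01]]), 'wrist_force': array([ 0.04313292, -0.50677217,  0.63363027]), 'torque': array([-0.00426811,  0.01104682,  0.02150092]), 'grip_force': 0.0, 'finger_gap': 0.9961257377817334}
```

View pics/top0.png

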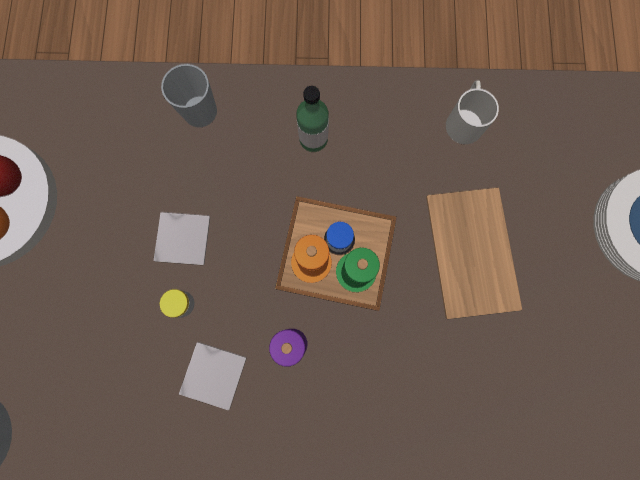

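View pics/scene0.png

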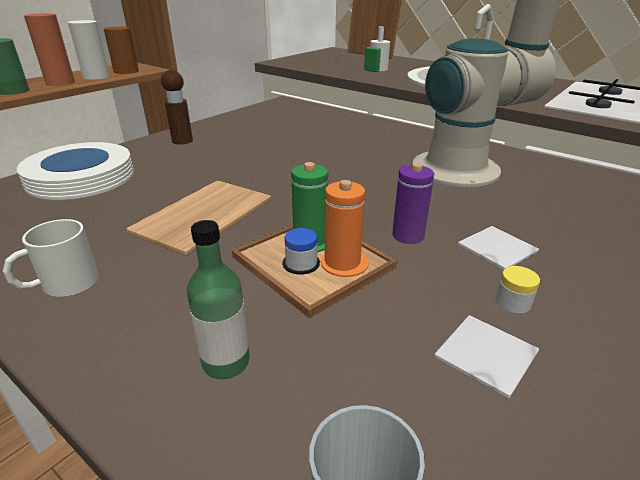

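Candidates, top image:
- **Canister green:** green (361,267) against the purple look-alike (287,348) and the orange (312,255). I choose the green one.
- **Trivet:** (182,238) at y≈0.285 against (213,376) at y≈0.21. I choose (182,238), which is farthest left.
- **Blue tin:** (340,237). **Yellow tin:** (174,303). Neither has a rival.

Next I'll refine these with lid and flat-shape fits and check a close crop.

```bash
cat >> h.py <<'E'
from scipy.optimize import minimize
HUE=dict(green=(65,15),orange=(11,6),blue=(112,12),yellow=(30,6))
def mask(p,col,vmin=60):
    h=cv2.cvtColor(p["pixels"],cv2.COLOR_RGB2HSV).astype(int); c,w=HUE[col]
    return (abs(h[:,:,0]-c)<w)&(h[:,:,1]>140)&(h[:,:,2]>vmin)
def fitsil(p,m,x0,parts,box=None):
    """fit xy so that union of cylinder hulls (z0,z1,r) matches mask"""
    m=m.astype(np.float32); a=np.linspace(0,2*np.pi,40)
    def ren(xy):
        im=np.zeros((480*4,640*4),np.uint8)
        for z0,z1,rr in parts:
            P=[[xy[0]+rr*np.cos(t),xy[1]+rr*np.sin(t),z] for t in a for z in (z0,z1)]
            q=cv2.convexHull(((proj(p,P)+.5)*4).round().astype(np.int32)); cv2.fillConvexPoly(im,q,1)
        return cv2.resize(im.astype(np.float32),(640,480),interpolation=cv2.INTER_AREA)
    f=lambda xy:np.abs(ren(xy)-m).sum()
    s=minimize(f,x0,method="Nelder-Mead",options=dict(initial_simplex=[x0,[x0[0]+.01,x0[1]],[x0[0],x0[1]+.01]],xatol=2e-4))
    return s.x,s.fun/m.sum()
def near(m,p,X,rad=45):
    c=proj(p,[X])[0]; y,x=np.mgrid[:480,:640]; return m&(np.hypot(x-c[0],y-c[1])<rad)
E
python3 - <<'E'
from h import *
p=cam("top"); 
for n,X in dict(green=[.497,-.06],orange=[.52,.021]).items():
    m=near(mask(p,n),p,X+[.08]); print(n,m.sum(),fitsil(p,m,X,[(.014,.144,.03),(.010,.014,.04)]))
m=near(mask(p,"blue"),p,[.565,-.026,.05]);print("blue",m.sum(),fitsil(p,m,[.565,-.026],[(.05,.064,.026)]))
m=near(mask(p,"yellow"),p,[.431,.275,.05]);print("yel",m.sum(),fitsil(p,m,[.431,.275],[(.035,.05,.026)]))
hs=cv2.cvtColor(p["pixels"],cv2.COLOR_RGB2HSV)
for n,X,z in (("trivet",[.565,.285],.008),("board",[.545,-.3],.012)):
    o=[o for o in finder.outline_of(p,n)]
    for q in o[:3]:
        rc=cv2.minAreaRect(np.argwhere(q["region"])[:,::-1].astype(np.float32)); c=cv2.boxPoints(rc)
        print(n,round(q["conf"],2),np.round(q["rect"]),atz(p,rc[0],z)[:2].round(3),[atz(p,k,z)[:2].round(3).tolist() for k in c])
im=p["pixels"][180:330,140:440]; cv2.imwrite("pics/crop0.png",cv2.resize(im[:,:,::-1],None,fx=2.6,fy=2.6,interpolation=cv2.INTER_CUBIC))
s=cam("scene")
for n,X in dict(orange=[.52,.021]).items():
    m=near(mask(s,n),s,X+[.08],70); print(n,m.sum(),fitsil(s,m,X,[(.014,.144,.03),(.010,.014,.04)]))
m=near(mask(s,"yellow"),s,[.431,.275,.05]);print("yel",m.sum(),fitsil(s,m,[.431,.275],[(.035,.05,.026)]))
m=near(mask(s,"blue"),s,[.565,-.026,.05]);print("blue",m.sum(),fitsil(s,m,[.565,-.026],[(.05,.064,.026)]))
E
```

```text
green 757 (array([ 0.4967207, -0.0603756]), np.float64(1.0547391017173051))
orange 1523 (array([0.51602196, 0.02638926]), np.float64(0.14884274458305974))
blue 569 (array([ 0.56249192, -0.02742421]), np.float64(0.10325131810193322))
yel 606 (array([0.43166883, 0.28088087]), np.float64(0.15552805280528054))
trivet 0.86 [178. 342.  67.  68.] [0.297 0.209] [[0.264, 0.27], [0.361, 0.244], [0.332, 0.146], [0.235, 0.174]]
trivet 0.61 [153. 209.  56.  56.] [0.559 0.286] [[0.511, 0.339], [0.614, 0.341], [0.608, 0.231], [0.505, 0.232]]
board 0.61 [426. 190.  96. 126.] [ 0.539 -0.295] [[0.654, -0.201], [0.684, -0.357], [0.429, -0.384], [0.403, -0.236]]
orange 3695 (array([0.51579821, 0.02344311]), np.float64(0.15882949932341))
yel 710 (array([0.42662475, 0.27966485]), np.float64(0.303169014084507))
blue 617 (array([ 0.5590234 , -0.02919972]), np.float64(0.11740275526742301))
```

View pics/crop0.png

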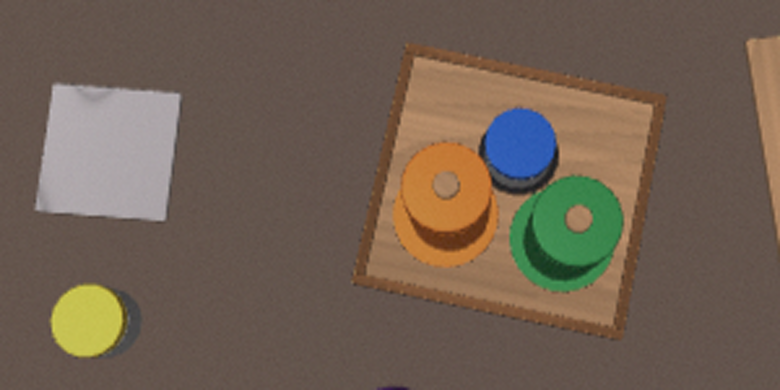

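The crop confirms the choice: green canister at crop (578,219), orange at (446,185), blue tin at (520,145) between and behind them, left trivet at crop (108,152).

```bash
python3 - <<'E'
from h import *
import h
p=cam("top"); hs=cv2.cvtColor(p["pixels"],cv2.COLOR_RGB2HSV).astype(int)
print("green hsv",hs[262,372],hs[290,350]); 
h.HUE["green"]=(int(hs[262,372][0]),14)
m=near(mask(p,"green",35),p,[.497,-.06,.08]); print(m.sum(),fitsil(p,m,[.497,-.06],[(.014,.144,.03),(.010,.014,.04)]))
m=near(mask(p,"orange",40),p,[.52,.021,.08]); print(m.sum(),fitsil(p,m,[.52,.021],[(.014,.144,.03),(.010,.014,.04)]))
for n,(u,v) in dict(g=(362,264),o=(311,251)).items(): # knobs
    w=hs[v-9:v+10,u-9:u+10]; mm=(w[:,:,1]<150)&(w[:,:,2]>120); yx=np.argwhere(mm).mean(0)
    print(n,mm.sum(),yx[::-1]+[u-9,v-9],atz(p,yx[::-1]+[u-9,v-9],.155)[:2].round(4))
m=((hs[:,:,1]<40)&(hs[:,:,2]>140)); m[:,:140]=0;m[:,220:]=0;m[:200]=0;m[275:]=0
rc=cv2.minAreaRect(np.argwhere(m)[:,::-1].astype(np.float32)); print("trivet",rc,atz(p,rc[0],.008)[:2].round(4),[atz(p,k,.008)[:2].round(3).tolist() for k in cv2.boxPoints(rc)])
m=((hs[:,:,0]<25)&(hs[:,:,1]>60)&(hs[:,:,2]>110)); m[:,:415]=0;m[:,535:]=0;m[:180]=0;m[330:]=0
rc=cv2.minAreaRect(np.argwhere(cv2.morphologyEx(m.astype(np.uint8),cv2.MORPH_OPEN,np.ones((5,5))))[:,::-1].astype(np.float32)); print("board",rc,atz(p,rc[0],.012)[:2].round(4),[atz(p,k,.012)[:2].round(3).tolist() for k in cv2.boxPoints(rc)])
E
python3 -m crank '85 0.05 -0.08 0 0.09; 85 0.05 -0.08 0 0.09; 85 0.05 -0.08 0 0.09; 85 0.05 -0.08 0 0.09; 85 0.05 -0.08 0 0.09'
```

```text
green hsv [ 66 145 134] [ 61 105 134]
796 (array([ 0.49718951, -0.06048168]), np.float64(0.9547738693467337))
1530 (array([0.51625801, 0.02648903]), np.float64(0.15669934640522876))
g 332 [361.94277108 264.02409639] [ 0.4957 -0.061 ]
o 84 [311.11904762 250.46428571] [0.517  0.0236]
trivet ((181.1172637939453, 238.09310913085938), (51.23906326293945, 49.32902145385742), 4.763641834259033) [0.5596 0.2864] [[0.514, 0.337], [0.613, 0.338], [0.606, 0.235], [0.507, 0.236]]
board ((474.1197814941406, 252.3985595703125), (128.50901794433594, 76.18672180175781), 80.7066879272461) [ 0.5402 -0.2964] [[0.656, -0.204], [0.685, -0.359], [0.429, -0.385], [0.404, -0.238]]
t: 2.85
tcp_pos: [0.2751, 0.3122, 0.2316]
orientation: [[-0.934, -0.358, 0.001], [-0.358, 0.934, 0.0], [-0.001, 0.0, -1.0]]
wrist_force: [1.3, 0.3, 0.0]
finger_gap: 0.993
grip_force: 0.0
```

```bash
python3 -m crank '85 0.043 -0.072 0 0.07; 85 0.043 -0.072 0 0; 85 0.043 -0.072 0 0; 85 0.043 -0.072 0 0; 85 0.043 -0.072 0 0'
python3 -m crank '85 0.043 -0.072 0 0; 85 0.043 -0.072 0 0; 85 0.043 -0.072 0 0; 85 0.043 -0.072 0 0; 85 0.04 -0.07 0 0'
python3 -m crank '85 0 0 0 0;85 0 0 0 0'
python3 - <<'E'
from h import *
w=cam("wrist"); save(w,"w1.png"); p=cam("scene")
print(r.sense()["tcp_pos"])
def tryit(p,pt): 
    hs=cv2.cvtColor(p["pixels"],cv2.COLOR_RGB2HSV).astype(int)
    m=(abs(hs[:,:,0]-65)<16)&(hs[:,:,1]>75)&(hs[:,:,2]>25); return near(m,p,pt,60)
for q,n in ((p,"scene"),):
    m=tryit(q,[.497,-.06,.08]); print(n,m.sum(),fitsil(q,m,[.497,-.06],[(.014,.144,.03),(.010,.014,.04)]))
for k in ("canister_green","canister_orange","tin_blue"):
    for o in finder.spot_in(w,k)[:2]: print(k,o)
print(proj(w,[[.496,-.06,.156],[.516,.0255,.156],[.562,-.028,.064]]).round(0).tolist())
E
```

```text
t: 3.35
tcp_pos: [0.3826, 0.1321, 0.2318]
orientation: [[-0.891, -0.453, 0.001], [-0.453, 0.891, 0.0], [-0.001, -0.0, -1.0]]
wrist_force: [0.6, 1.0, -0.1]
finger_gap: 0.996
grip_force: 0.0
t: 3.85
tcp_pos: [0.4887, -0.0471, 0.2316]
orientation: [[-0.892, -0.453, 0.0], [-0.453, 0.892, 0.0], [-0.0, -0.0, -1.0]]
wrist_force: [0.2, -0.0, 0.9]
finger_gap: 0.997
grip_force: 0.0
t: 4.05
tcp_pos: [0.488, -0.0457, 0.2311]
orientation: [[-0.892, -0.452, -0.001], [-0.452, 0.892, 0.001], [0.001, 0.001, -1.0]]
wrist_force: [-0.6, 0.8, 0.1]
finger_gap: 0.994
grip_force: 0.0
[ 0.48778043 -0.04453749  0.2315984 ]
scene 2160 (array([ 0.49240412, -0.06489989]), np.float64(0.47453703703703703))
canister_green {'rect': [464.0, 72.0, 176.0, 111.5], 'conf': 0.83}
canister_green {'rect': [242.2, 167.9, 99.5, 126.5], 'conf': 0.63}
canister_orange {'rect': [342.0, 232.4, 98.1, 138.8], 'conf': 0.55}
tin_blue {'rect': [267.5, 279.3, 61.4, 49.0], 'conf': 0.94}
[[288.0, 257.0], [401.0, 345.0], [296.0, 301.0]]
```

View pics/w1.png

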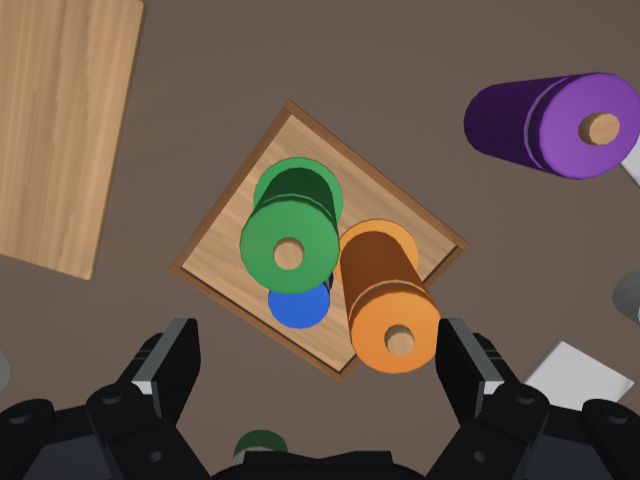

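The wrist view shows the green knob at (288,253), orange knob at (400,340) and blue lid at (299,298). All are within 5 px of my predictions.

```bash
python3 - <<'E'
from h import *
w=cam("wrist")
for n,uv,z in (("g knob",(288.3,253.5),.155),("o knob",(399.8,340),.155),("g coaster",(298.5,200),.014),("blue",(299,298),.064)): print(n,atz(w,uv,z).round(4))
hs=cv2.cvtColor(w["pixels"],cv2.COLOR_RGB2HSV).astype(int)
print(hs[120,300],hs[275,260],hs[180,265])
m=(abs(hs[:,:,0]-65)<16)&(hs[:,:,1]>75)&(hs[:,:,2]>25); m=near(m,w,[.496,-.06,.08],110)
print(m.sum(),fitsil(w,m,[.496,-.06],[(.014,.144,.03),(.010,.014,.04)]))
m=near(mask(w,"orange",30),w,[.516,.025,.08],130)
print(m.sum(),fitsil(w,m,[.516,.025],[(.014,.144,.03),(.010,.014,.04)]))
p=cam("top"); print(r.sense()["tcp_pos"])
E
```

```text
g knob [ 0.4944 -0.0593  0.155 ]
o knob [0.5139 0.0251 0.155 ]
g coaster [ 0.4955 -0.0592  0.014 ]
blue [ 0.5584 -0.0254  0.064 ]
[ 14 129 123] [ 67 150 148] [ 67 147 151]
10127 (array([ 0.49407612, -0.06110724]), np.float64(0.1432865113064086))
11860 (array([0.51504735, 0.02419804]), np.float64(0.2144129426644182))
[ 0.48789993 -0.04456569  0.23178188]
```

```bash
python3 -m crank '85 0.014 -0.032 0 0; 85 0 0 0 0'
python3 -m crank '85 0 0 -0.06 0; 85 0 0 -0.06 0; 85 0 0 -0.06 0; 85 0 0 -0.06 0; 85 0 0 -0.024 0'
python3 -m crank '85 0 0 0 0;85 0 0 0 0'
```

```text
t: 4.6
tcp_pos: [0.4955, -0.0626, 0.2314]
orientation: [[-0.892, -0.452, 0.0], [-0.452, 0.892, -0.001], [0.0, -0.001, -1.0]]
wrist_force: [-0.3, 0.6, 0.1]
finger_gap: 0.997
grip_force: 0.0
t: 5.1
tcp_pos: [0.4935, -0.0612, 0.0963]
orientation: [[-0.892, -0.453, -0.005], [-0.453, 0.892, 0.001], [0.004, 0.003, -1.0]]
wrist_force: [-0.1, 0.9, -0.2]
finger_gap: 0.996
grip_force: 0.0
t: 5.3
tcp_pos: [0.4958, -0.0615, 0.1009]
orientation: [[-0.892, -0.453, 0.002], [-0.453, 0.892, -0.0], [-0.001, -0.001, -1.0]]
wrist_force: [0.2, -0.6, 0.4]
finger_gap: 0.994
grip_force: 0.0
```

```bash
python3 -m crank '45 0 0 0 0;45 0 0 0 0;45 0 0 0 0;45 0 0 0 0;45 0 0 0 0'
python3 -m crank '45 0 0 0.03 0;45 0 0 0.03 0;45 0 0 0.03 0;45 0 0 0.03 0;45 0 0 0 0'
```

```text
t: 5.8
tcp_pos: [0.4959, -0.0613, 0.1013]
orientation: [[-0.891, -0.453, 0.003], [-0.453, 0.891, -0.0], [-0.002, -0.002, -1.0]]
wrist_force: [-2.4, 1.2, 5.6]
finger_gap: 0.685
grip_force: 64.0
t: 6.3
tcp_pos: [0.4959, -0.0615, 0.1614]
orientation: [[-0.891, -0.453, 0.003], [-0.453, 0.891, -0.001], [-0.003, -0.002, -1.0]]
wrist_force: [-0.3, -0.1, -4.6]
finger_gap: 0.688
grip_force: 65.7
```

```bash
python3 -m crank '45 0.022 -0.047 0 0;45 0.022 -0.047 0 0;45 0.022 -0.047 0 0;45 0.022 -0.047 0 0;45 0.022 -0.047 0 0'
python3 -m crank '45 0.022 -0.047 0 0;45 0.022 -0.047 0 0;45 0.022 -0.047 0 0;45 0.022 -0.047 0 0;45 0.022 -0.047 0 0'
python3 -m crank '45 0 0 -0.03 0;45 0 0 -0.03 0;45 0 0 -0.03 0;45 0 0 -0.022 0;45 0 0 0 0'
```

```text
t: 6.8
tcp_pos: [0.5499, -0.1796, 0.1578]
orientation: [[-0.892, -0.453, -0.002], [-0.453, 0.892, 0.001], [0.001, 0.002, -1.0]]
wrist_force: [0.4, 0.2, -4.1]
finger_gap: 0.69
grip_force: 66.2
t: 7.3
tcp_pos: [0.6049, -0.297, 0.1575]
orientation: [[-0.892, -0.453, -0.002], [-0.453, 0.892, 0.001], [0.001, 0.002, -1.0]]
wrist_force: [0.1, -0.4, -3.4]
finger_gap: 0.692
grip_force: 66.2
t: 7.8
tcp_pos: [0.6042, -0.2951, 0.1011]
orientation: [[-0.891, -0.454, -0.003], [-0.454, 0.891, 0.002], [0.002, 0.003, -1.0]]
wrist_force: [-0.9, 0.5, -3.8]
finger_gap: 0.686
grip_force: 66.7
```

```bash
python3 -m crank '45 0 0 -0.003 0;45 0 0 -0.002 0;45 0 0 0 0'
python3 -m crank '85 0 0 0 0;85 0 0 0 0;85 0 0 0 0;85 0 0 0 0'
```

```text
t: 8.1
tcp_pos: [0.6052, -0.2963, 0.1015]
orientation: [[-0.891, -0.453, 0.001], [-0.453, 0.891, -0.0], [-0.0, -0.001, -1.0]]
wrist_force: [0.6, 0.9, -4.8]
finger_gap: 0.692
grip_force: 66.7
t: 8.5
tcp_pos: [0.6053, -0.2964, 0.1016]
orientation: [[-0.892, -0.453, 0.001], [-0.453, 0.892, -0.0], [-0.001, -0.001, -1.0]]
wrist_force: [0.2, 0.8, -0.1]
finger_gap: 0.99
grip_force: 0.0
```

```bash
python3 -m crank '85 0 0 0.05 0;85 0 0 0.06 0;85 0 0 0.06 0;85 0 0 0.06 0;85 0 0 0.03 0'
python3 -m crank '85 -0.018 0.065 0 -0.09;85 -0.018 0.065 0 -0.09;85 -0.018 0.065 0 -0.09;85 -0.018 0.065 0 -0.09;85 -0.018 0.065 0 -0.09'
python3 -m crank '85 -0.018 0.065 0 -0.09;85 -0.018 0.065 0 -0.09;85 -0.018 0.065 0 -0.09;85 -0.018 0.065 0 -0.09;85 -0.018 0.065 0 -0.03'
python3 -m crank '85 0 0 0 0;85 0 0 0 0'
python3 - <<'E'
from h import *
w=cam("wrist"); p=cam("top"); save(p,"t2.png"); s=cam("scene"); save(s,"s2.png")
print(r.sense()["tcp_pos"])
m=near(mask(w,"orange",30),w,[.516,.025,.08],130)
print(m.sum(),fitsil(w,m,[.516,.025],[(.014,.144,.03),(.010,.014,.04)]))
for k in ("canister_orange","coaster_green","coaster_black"):
    for q,n in ((w,'w'),(p,'t')):
        for o in finder.spot_point(q,k)[:2]: print(n,k,round(o["conf"],2),o["at"],atz(q,o["at"],.014)[:2].round(4))
E
```

```text
t: 9.0
tcp_pos: [0.6057, -0.2967, 0.2349]
orientation: [[-0.891, -0.453, 0.004], [-0.453, 0.891, -0.002], [-0.003, -0.004, -1.0]]
wrist_force: [0.1, -0.2, 0.3]
finger_gap: 0.997
grip_force: 0.0
t: 9.5
tcp_pos: [0.5594, -0.1325, 0.2302]
orientation: [[-0.971, 0.24, -0.001], [0.24, 0.971, 0.0], [0.001, 0.0, -1.0]]
wrist_force: [1.2, 0.2, 0.3]
finger_gap: 0.996
grip_force: 0.0
t: 10.0
tcp_pos: [0.5144, 0.0299, 0.2304]
orientation: [[-0.657, 0.754, -0.001], [0.754, 0.657, 0.0], [0.0, -0.0, -1.0]]
wrist_force: [0.7, 0.2, 0.0]
finger_gap: 0.995
grip_force: 0.0
t: 10.2
tcp_pos: [0.5149, 0.029, 0.2307]
orientation: [[-0.662, 0.749, -0.0], [0.749, 0.662, -0.0], [-0.0, -0.0, -1.0]]
wrist_force: [-0.5, -0.9, -0.1]
finger_gap: 0.992
grip_force: 0.0
[0.51522545 0.0277925  0.2306689 ]
12861 (array([0.51503147, 0.02636077]), np.float64(0.24873649016406188))
w canister_orange 0.92 [315.3, 204.6] [0.5157 0.0237]
t canister_orange 0.8 [314.1, 259.1] [0.5212 0.0209]
t canister_orange 0.5 [472.6, 251.4] [ 0.5419 -0.2928]
w coaster_green 0.87 [238.1, 258.6] [ 0.4959 -0.0621]
t coaster_green 0.71 [182.2, 303.3] [0.4312 0.273 ]
t coaster_green 0.55 [355.2, 270.3] [ 0.5005 -0.0601]
```

View pics/s2.png

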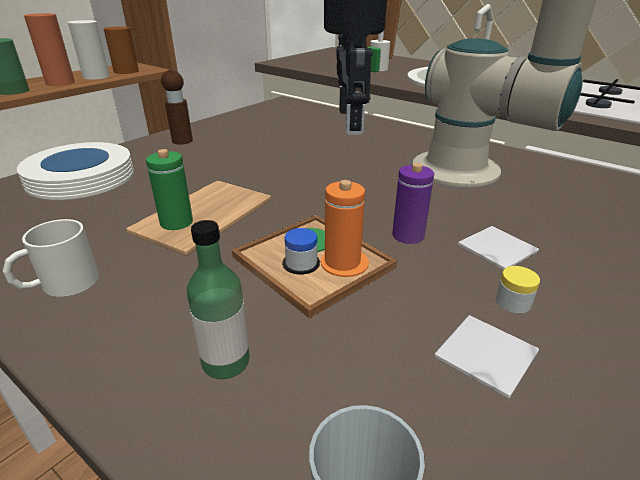

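The green canister stands upright on the board at (172,190). Next is the orange one at (345,230).

```bash
python3 -m crank '85 0 -0.005 -0.05 0; 85 0 0 -0.06 0; 85 0 0 -0.06 0; 85 0 0 -0.06 0; 85 0 0 -0.03 0'
python3 -m crank '85 0 0 0 0;45 0 0 0 0;45 0 0 0 0;45 0 0 0 0;45 0 0 0 0'
python3 -m crank '45 0 0 0.03 0;45 0 0 0.03 0;45 0 0 0.03 0;45 0 0 0.03 0;45 0 0 0 0'
```

```text
t: 11.15
tcp_pos: [0.5137, 0.0261, 0.098]
orientation: [[-0.66, 0.751, -0.004], [0.751, 0.66, 0.0], [0.003, -0.003, -1.0]]
wrist_force: [-0.6, 0.4, 1.0]
finger_gap: 0.997
grip_force: 0.0
t: 11.65
tcp_pos: [0.5162, 0.0261, 0.1029]
orientation: [[-0.661, 0.751, 0.004], [0.751, 0.661, -0.0], [-0.003, 0.003, -1.0]]
wrist_force: [1.5, 0.9, 6.8]
finger_gap: 0.691
grip_force: 66.0
t: 12.15
tcp_pos: [0.5157, 0.0262, 0.1625]
orientation: [[-0.661, 0.751, 0.003], [0.751, 0.661, -0.0], [-0.002, 0.002, -1.0]]
wrist_force: [0.8, 0.6, -4.9]
finger_gap: 0.689
grip_force: 66.0
```

```bash
python3 -m crank '45 -0.007 -0.055 0 0;45 -0.007 -0.055 0 0;45 -0.007 -0.055 0 0;45 -0.007 -0.055 0 0;45 -0.007 -0.055 0 0'
python3 -m crank '45 -0.007 -0.055 0 0;45 -0.007 -0.055 0 0;45 -0.007 -0.055 0 0;45 -0.007 -0.055 0 0;45 -0.007 -0.055 0 0'
python3 -m crank '45 -0.007 -0.055 0 0;45 -0.005 -0.053 0 0;45 0 0 0 0;45 0 0 0 0'
python3 -m crank '45 0 0 -0.03 0;45 0 0 -0.03 0;45 0 0 -0.03 0;45 0 0 -0.02 0;45 0 0 -0.01 0'
python3 -m crank '45 0 0 -0.002 0;45 0 0 0 0'
```

```text
t: 12.65
tcp_pos: [0.4966, -0.1122, 0.1593]
orientation: [[-0.661, 0.751, -0.002], [0.751, 0.661, 0.001], [0.002, -0.001, -1.0]]
wrist_force: [0.6, 0.4, -4.9]
finger_gap: 0.688
grip_force: 66.4
t: 13.15
tcp_pos: [0.4792, -0.2495, 0.1592]
orientation: [[-0.66, 0.751, -0.002], [0.751, 0.66, 0.001], [0.003, -0.001, -1.0]]
wrist_force: [0.0, 0.4, -4.9]
finger_gap: 0.69
grip_force: 66.4
t: 13.55
tcp_pos: [0.4734, -0.3026, 0.1593]
orientation: [[-0.66, 0.752, -0.002], [0.752, 0.66, 0.002], [0.003, -0.0, -1.0]]
wrist_force: [0.7, 0.2, -5.5]
finger_gap: 0.686
grip_force: 66.6
t: 14.05
tcp_pos: [0.4738, -0.3023, 0.1011]
orientation: [[-0.661, 0.751, -0.001], [0.751, 0.661, 0.001], [0.001, -0.0, -1.0]]
wrist_force: [-9.2, 5.8, 22.6]
finger_gap: 0.685
grip_force: 69.0
t: 14.25
tcp_pos: [0.4744, -0.3028, 0.101]
orientation: [[-0.661, 0.751, 0.001], [0.751, 0.661, -0.001], [-0.001, 0.0, -1.0]]
wrist_force: [-2.9, 2.3, 3.2]
finger_gap: 0.691
grip_force: 67.7
```

```bash
python3 -m crank '85 0 0 0 0;85 0 0 0 0;85 0 0 0 0;85 0 0 0 0'
python3 -m crank '85 0 0 0.05 0;85 0 0 0.06 0;85 0 0 0.06 0;85 0 0 0.06 0;85 0 0 0.03 0'
python3 -m crank '85 0.019 0.061 0 0;85 0.019 0.061 0 0;85 0.019 0.061 0 0;85 0.019 0.061 0 0;85 0.019 0.061 0 0'
python3 -m crank '85 0.019 0.061 0 0;85 0.019 0.061 0 0;85 0.019 0.061 0 0;85 0.019 0.061 0 0;85 0 0 0 0'
python3 -m crank '85 0 0 0 0'
python3 - <<'E'
from h import *
w=cam("wrist"); save(w,"w3.png"); p=cam("top"); s=cam("scene");
print(r.sense()["tcp_pos"])
for q,n in ((w,'w'),(p,'t'),(s,'s')):
    m=near(mask(q,"blue"),q,[.56,-.028,.05],70);print(n,"blue",m.sum(),fitsil(q,m,[.56,-.028],[(.047,.064,.026)]))
    for k in ("tin_blue","coaster_green","coaster_orange","coaster_black"):
        for o in finder.spot_point(q,k)[:1]: print(n,k,round(o["conf"],2),o["at"],atz(q,o["at"],.014 if k=="tin_blue" else .01)[:2].round(4))
    m=near(mask(q,"orange",30),q,[.516,.026,.014],60 if n!='w' else 100); print('or',m.sum(),fitsil(q,m,[.516,.026],[(.01,.014,.04)]))
    hs=cv2.cvtColor(q["pixels"],cv2.COLOR_RGB2HSV).astype(int)
    m=(abs(hs[:,:,0]-66)<16)&(hs[:,:,1]>75)&(hs[:,:,2]>25); m=near(m,q,[.495,-.06,.014],60 if n!='w' else 100)
    print('gr',m.sum(),fitsil(q,m,[.495,-.06],[(.01,.014,.04)]))
E
```

```text
t: 14.65
tcp_pos: [0.4742, -0.3029, 0.1]
orientation: [[-0.66, 0.751, 0.0], [0.751, 0.66, -0.0], [-0.0, 0.0, -1.0]]
wrist_force: [-0.5, 1.1, 0.9]
finger_gap: 0.996
grip_force: 0.0
t: 15.15
tcp_pos: [0.4747, -0.3033, 0.2332]
orientation: [[-0.66, 0.751, 0.004], [0.751, 0.66, -0.003], [-0.004, 0.001, -1.0]]
wrist_force: [0.6, -0.1, 0.4]
finger_gap: 0.996
grip_force: 0.0
t: 15.65
tcp_pos: [0.5216, -0.149, 0.2291]
orientation: [[-0.66, 0.751, -0.001], [0.751, 0.66, 0.0], [0.001, -0.0, -1.0]]
wrist_force: [-0.4, -0.2, 0.4]
finger_gap: 0.997
grip_force: 0.0
t: 16.15
tcp_pos: [0.5599, -0.0251, 0.2289]
orientation: [[-0.664, 0.748, -0.001], [0.748, 0.664, 0.001], [0.002, -0.0, -1.0]]
wrist_force: [0.3, -1.0, 0.3]
finger_gap: 0.994
grip_force: 0.0
t: 16.25
tcp_pos: [0.5594, -0.0279, 0.2292]
orientation: [[-0.662, 0.75, -0.001], [0.75, 0.662, -0.0], [0.001, -0.001, -1.0]]
wrist_force: [0.9, 0.6, -0.3]
finger_gap: 0.999
grip_force: 0.0
[ 0.55932618 -0.02923187  0.22969779]
w blue 3438 (array([ 0.56105162, -0.02638927]), np.float64(0.08284249563699825))
w tin_blue 0.91 [318.2, 199.5] [ 0.5586 -0
[... 440 characters left out ...]
-0.065 ]
t coaster_orange 0.57 [309.7, 263.4] [0.513  0.0294]
t coaster_black 0.57 [337.7, 236.0] [ 0.569  -0.0252]
or 477 (array([0.54496878, 0.01412352]), np.float64(1.7167190775681342))
gr 470 (array([ 0.52229248, -0.06391113]), np.float64(1.7720744680851064))
s blue 615 (array([ 0.55595478, -0.03206079]), np.float64(0.1910569105691057))
s tin_blue 0.85 [302.4, 256.2] [ 0.5477 -0.0356]
s coaster_green 0.87 [309.0, 242.1] [ 0.5016 -0.059 ]
s coaster_orange 0.6 [344.3, 261.3] [0.5116 0.0251]
s coaster_black 0.68 [304.7, 261.0] [ 0.5518 -0.0273]
or 1535 (array([0.51351324, 0.02606857]), np.float64(0.2950325732899023))
gr 287 (array([ 0.47864502, -0.05226074]), np.float64(2.1739982578397212))
```

View pics/w3.png

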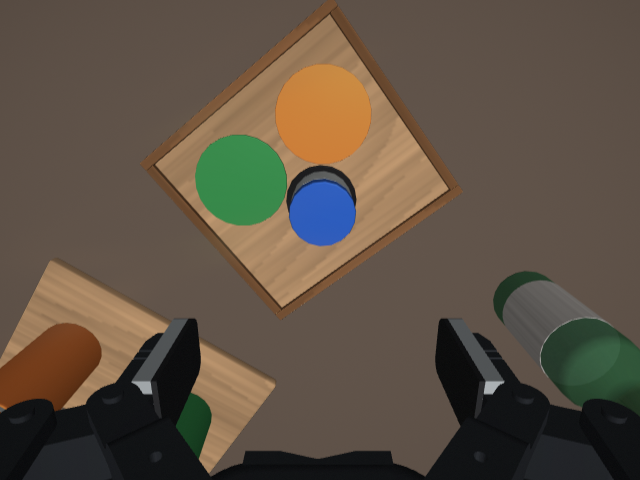

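The tray view shows the tin alone at (322,212), coasters green at (241,180) and orange at (323,114). The way is clear to descend.

```bash
python3 -m crank '85 0.002 0.004 -0.06 0; 85 0 0 -0.07 0; 85 0 0 -0.07 0; 85 0 0 -0.07 0; 85 0 0 -0.06 0'
python3 -m crank '85 0 0 -0.05 0; 85 0 0 -0.03 0; 85 0 0 0 0'
python3 -m crank '45 0 0 0 0;45 0 0 0 0;45 0 0 0 0;45 0 0 0 0;45 0 0 0 0'
python3 - <<'E'
from h import *
w=vision.read_camera("wrist"); save(w,"w4.png")
E
```

```text
t: 17.5
tcp_pos: [0.56, -0.0262, 0.0631]
orientation: [[-0.661, 0.751, -0.001], [0.751, 0.661, 0.0], [0.001, -0.001, -1.0]]
wrist_force: [0.3, 0.5, -0.3]
finger_gap: 0.997
grip_force: 0.0
t: 17.8
tcp_pos: [0.5592, -0.0261, 0.0228]
orientation: [[-0.661, 0.751, -0.004], [0.751, 0.661, 0.001], [0.003, -0.003, -1.0]]
wrist_force: [0.0, -0.0, -0.6]
finger_gap: 0.999
grip_force: 0.0
t: 18.3
tcp_pos: [0.5619, -0.0265, 0.0272]
orientation: [[-0.661, 0.751, 0.004], [0.751, 0.661, -0.0], [-0.003, 0.003, -1.0]]
wrist_force: [-0.3, 0.8, 6.5]
finger_gap: 0.599
grip_force: 63.0
```

```bash
python3 -m crank '45 0 0 0.03 0;45 0 0 0.03 0;45 0 0 0.03 0;45 0 0 0.03 0;45 0 0 0 0'
python3 -m crank '45 0 0.052 0 0;45 0 0.052 0 0;45 0 0.052 0 0;45 0 0.052 0 0;45 0 0.052 0 0'
python3 -m crank '45 0 0.052 0 0;45 0 0.052 0 0;45 0 0.052 0 0;45 0 0.052 0 0;45 0 0.052 0 0'
python3 -m crank '45 0 0.052 0 0;45 -0.004 0.053 0 0;45 0 0 0 0;45 0 0 0 0'
python3 -m crank '45 0 0 -0.03 0;45 0 0 -0.03 0;45 0 0 -0.03 0;45 0 0 -0.02 0;45 0 0 0 0'
```

```text
t: 18.85
tcp_pos: [0.5621, -0.0265, 0.0885]
orientation: [[-0.661, 0.751, 0.006], [0.751, 0.661, -0.001], [-0.004, 0.004, -1.0]]
wrist_force: [0.2, 0.3, -1.5]
finger_gap: 0.596
grip_force: 62.7
t: 19.35
tcp_pos: [0.5601, 0.1047, 0.0845]
orientation: [[-0.66, 0.751, -0.001], [0.751, 0.66, -0.0], [0.001, -0.001, -1.0]]
wrist_force: [0.7, 0.0, -1.7]
finger_gap: 0.594
grip_force: 62.7
t: 19.85
tcp_pos: [0.5601, 0.2347, 0.0844]
orientation: [[-0.66, 0.751, -0.001], [0.751, 0.66, -0.0], [0.0, -0.001, -1.0]]
wrist_force: [-0.3, -0.5, -1.6]
finger_gap: 0.593
grip_force: 62.7
t: 20.25
tcp_pos: [0.5581, 0.2863, 0.0843]
orientation: [[-0.661, 0.75, -0.001], [0.75, 0.661, -0.001], [0.0, -0.001, -1.0]]
wrist_force: [0.1, -1.2, -1.8]
finger_gap: 0.597
grip_force: 62.9
t: 20.75
tcp_pos: [0.5572, 0.2853, 0.027]
orientation: [[-0.66, 0.751, -0.004], [0.751, 0.66, -0.002], [0.001, -0.004, -1.0]]
wrist_force: [-0.9, -0.1, -1.9]
finger_gap: 0.593
grip_force: 62.9
```

```bash
python3 - <<'E'
from h import *
w=cam("wrist"); p=cam("top"); save(w,"w5.png"); print(r.sense()["tcp_pos"])
for q,n in ((w,'w'),(p,'t')):
    for o in finder.outline_of(q,"trivet")[:3]:
        rc=cv2.minAreaRect(np.argwhere(o["region"])[:,::-1].astype(np.float32)); print(n,round(o["conf"],2),o["rect"],atz(q,rc[0],.008)[:2].round(4))
    for o in finder.spot_point(q,"trivet")[:3]: print(n,round(o["conf"],2),o["at"],atz(q,o["at"],0)[:2].round(4))
E
```

```text
[0.55859935 0.28609201 0.02985813]
w 0.86 [163.1, 133.0, 325.0, 210.5] [0.5583 0.2892]
t 0.85 [175.5, 211.4, 32.2, 51.8] [0.5582 0.2627]
t 0.59 [195.1, 341.6, 48.4, 71.1] [0.297 0.206]
t 0.2 [299.2, 84.2, 29.1, 68.1] [0.8194 0.0304]
t 0.92 [180.0, 236.3] [0.5646 0.2914]
t 0.66 [183.4, 236.9] [0.5635 0.2845]
t 0.61 [211.6, 374.7] [0.2983 0.2115]
```

View pics/w5.png

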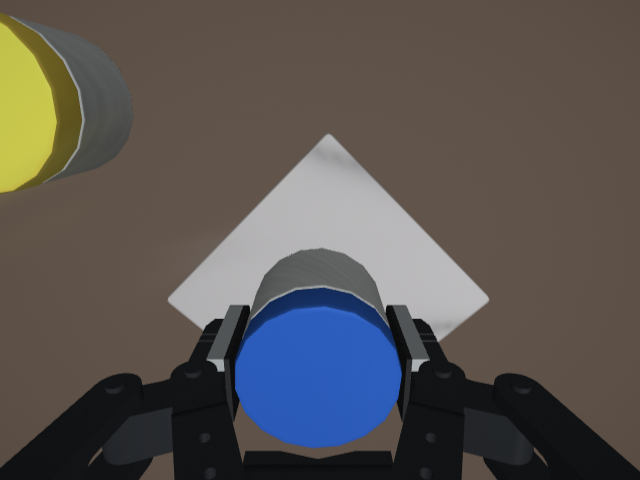

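The trivet's corners show at (168,299) and (488,299), with the tin slightly left of their middle. The diagonal's midpoint gives the trivet's centre.

```bash
python3 - <<'E'
from h import *
w=cam("wrist"); a,b,c=[atz(w,u,.008)[:2] for u in ((168,299),(488,299),(328.5,134))]
print(a,b,(a+b)/2,np.hypot(*(a-b)),np.hypot(*((a+b)/2-c)),r.sense()["tcp_pos"])
E
```

```text
[0.50976634 0.24140135] [0.61592393 0.33469498] [0.56284513 0.28804816] 0.1413263331560218 0.07075846418840334 [0.5589687  0.28640615 0.03083693]
```

```bash
python3 -m crank '45 0.007 0.003 0 0;45 0 0 -0.01 0;45 0 0 -0.008 0;45 0 0 0 0;45 0 0 0 0'
```

```text
t: 21.6
tcp_pos: [0.5622, 0.2879, 0.0212]
orientation: [[-0.661, 0.751, 0.001], [0.751, 0.661, 0.0], [-0.0, 0.001, -1.0]]
wrist_force: [-0.7, -0.1, 3.1]
finger_gap: 0.593
grip_force: 63.1
```

```bash
python3 -m crank '85 0 0 0 0;85 0 0 0 0;85 0 0 0 0;85 0 0 0 0'
python3 -m crank '85 0 0 0.05 0;85 0 0 0.06 0;85 0 0 0.06 0;85 0 0 0.06 0;85 0 0 0.03 0'
python3 -m crank '85 -0.054 -0.004 0 0;85 -0.054 -0.004 0 0;85 -0.054 -0.004 0 0;85 -0.054 -0.004 0 0;85 -0.05 -0.002 0 0'
python3 -m crank '85 0 0 0 0;85 0 0 0 0'
python3 - <<'E'
from h import *
w=cam("wrist"); p=cam("top"); save(p,"t6.png"); print(r.sense()["tcp_pos"])
for q,n in ((w,'w'),(p,'t')):
    m=near(mask(q,"yellow"),q,[.43,.28,.045],90);print(n,m.sum(),fitsil(q,m,[.43,.28],[(.033,.05,.026)]))
    for o in finder.spot_point(q,"tin_yellow")[:1]: print(n,round(o["conf"],2),o["at"],atz(q,o["at"],0)[:2].round(4))
    for o in finder.spot_point(q,"tin_blue")[:1]: print(n,round(o["conf"],2),o["at"],atz(q,o["at"],.008)[:2].round(4))
E
```

```text
t: 22.0
tcp_pos: [0.562, 0.2877, 0.0209]
orientation: [[-0.661, 0.751, -0.0], [0.751, 0.661, -0.0], [0.0, -0.0, -1.0]]
wrist_force: [-0.5, -0.8, 0.0]
finger_gap: 0.995
grip_force: 0.0
t: 22.5
tcp_pos: [0.563, 0.2881, 0.1544]
orientation: [[-0.661, 0.751, 0.004], [0.751, 0.661, 0.002], [-0.001, 0.004, -1.0]]
wrist_force: [-0.3, 0.4, 0.3]
finger_gap: 0.995
grip_force: 0.0
t: 23.0
tcp_pos: [0.4276, 0.2784, 0.1501]
orientation: [[-0.66, 0.751, -0.001], [0.751, 0.66, -0.001], [0.0, -0.001, -1.0]]
wrist_force: [0.2, 0.0, -0.6]
finger_gap: 0.999
grip_force: 0.0
t: 23.2
tcp_pos: [0.429, 0.2787, 0.1508]
orientation: [[-0.661, 0.751, 0.0], [0.751, 0.661, -0.0], [-0.0, 0.0, -1.0]]
wrist_force: [-0.2, -0.0, 0.2]
finger_gap: 0.991
grip_force: 0.0
[0.42962673 0.27865686 0.15076633]
w 5246 (array([0.43043724, 0.27966143]), np.float64(0.08077582920320243))
w 0.91 [320.6, 214.8] [0.4277 0.2823]
w 0.62 [451.2, 322.2] [0.5593 0.2864]
t 608 (array([0.4312349 , 0.28014474]), np.float64(0.16478207236842105))
t 0.75 [184.2, 306.0] [0.4265 0.2729]
t 0.82 [185.6, 238.0] [0.5599 0.2775]
```

```bash
python3 -m crank '85 0.001 0.002 -0.06 0; 85 0 0 -0.06 0; 85 0 0 -0.06 0; 85 0 0 -0.06 0; 85 0 0 -0.032 0'
python3 -m crank '85 0 0 0 0;45 0 0 0 0;45 0 0 0 0;45 0 0 0 0;45 0 0 0 0'
python3 -m crank '45 0 0 0.05 0;45 0 0 0.05 0;45 0 0 0.05 0;45 0 0 0.05 0;45 0 0 0 0'
```

```text
t: 24.0
tcp_pos: [0.4285, 0.2789, 0.012]
orientation: [[-0.66, 0.751, -0.003], [0.751, 0.66, -0.002], [0.001, -0.004, -1.0]]
wrist_force: [0.6, -0.1, 0.6]
finger_gap: 0.995
grip_force: 0.0
t: 24.5
tcp_pos: [0.4307, 0.2803, 0.0169]
orientation: [[-0.66, 0.751, 0.003], [0.751, 0.66, 0.002], [-0.001, 0.004, -1.0]]
wrist_force: [0.3, -0.1, 6.4]
finger_gap: 0.594
grip_force: 62.9
t: 25.0
tcp_pos: [0.4313, 0.2807, 0.1191]
orientation: [[-0.661, 0.751, 0.007], [0.751, 0.661, 0.004], [-0.002, 0.007, -1.0]]
wrist_force: [-0.5, 0.5, -1.1]
finger_gap: 0.594
grip_force: 62.8
```

```bash
python3 -m crank '45 0.022 -0.051 0 0;45 0.022 -0.051 0 0;45 0.022 -0.051 0 0;45 0.022 -0.051 0 0;45 0.022 -0.051 0 0'
python3 -m crank '45 0.022 -0.051 0 0;45 0.022 -0.051 0 0;45 0.022 -0.051 0 0;45 0.022 -0.051 0 0;45 0.022 -0.051 0 0'
python3 -m crank '45 0.02 -0.051 0 0;45 0.02 -0.051 0 0;45 0 0 0 0;45 0 0 0 0'
python3 - <<'E'
from h import *
w=cam("wrist"); save(w,"w7.png"); p=cam("top"); s=cam("scene"); print(r.sense()["tcp_pos"])
for q,n in ((w,'w'),(p,'t'),(s,'s')):
    for k in ("coaster_black","coaster_green","coaster_orange"):
        for o in finder.spot_point(q,k)[:1]: print(n,k,round(o["conf"],2),o["at"],atz(q,o["at"],.01)[:2].round(4))
E
```

```text
t: 25.5
tcp_pos: [0.4843, 0.151, 0.1137]
orientation: [[-0.661, 0.751, -0.002], [0.751, 0.661, -0.0], [0.001, -0.001, -1.0]]
wrist_force: [-0.2, -0.3, -2.1]
finger_gap: 0.593
grip_force: 62.8
t: 26.0
tcp_pos: [0.5393, 0.0236, 0.1136]
orientation: [[-0.66, 0.751, -0.002], [0.751, 0.66, 0.0], [0.001, -0.001, -1.0]]
wrist_force: [0.8, 0.6, -2.3]
finger_gap: 0.593
grip_force: 62.8
t: 26.4
tcp_pos: [0.559, -0.0264, 0.1137]
orientation: [[-0.66, 0.752, -0.002], [0.752, 0.66, 0.001], [0.002, -0.001, -1.0]]
wrist_force: [-0.2, 0.3, -0.6]
finger_gap: 0.589
grip_force: 62.8
[ 0.55909589 -0.02537698  0.11448265]
w coaster_black 0.63 [322.0, 243.7] [ 0.5621 -0.0272]
w coaster_green 0.56 [205.8, 214.2] [ 0.4959 -0.0599]
w coaster_orange 0.91 [323.3, 120.0] [0.5133 0.0292]
t coaster_black 0.75 [337.9, 233.9] [ 0.5732 -0.0256]
t coaster_green 0.79 [357.6, 270.3] [ 0.501  -0.0651]
t coaster_orange 0.77 [309.7, 262.9] [0.514  0.0294]
s coaster_black 0.86 [304.3, 261.6] [ 0.5536 -0.0267]
s coaster_green 0.91 [310.2, 241.1] [ 0.4977 -0.0594]
s coaster_orange 0.96 [345.1, 261.7] [0.5117 0.0268]
```

View pics/w7.png

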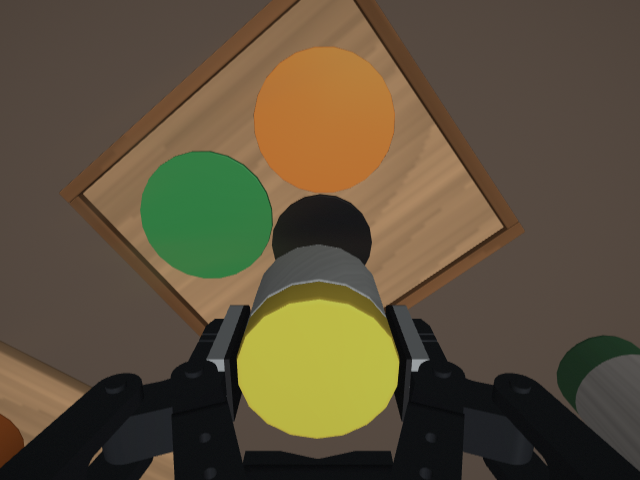

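The black coaster shows at about (322,242), which is (0.5615,-0.027). I'll lower the yellow tin there.

```bash
python3 -m crank '45 0.005 -0.003 -0.03 0;45 0 0 -0.04 0;45 0 0 -0.04 0;45 0 0 -0.035 0;45 0 0 0 0'
python3 -m crank '45 0 0 -0.01 0;45 0 0 -0.006 0;45 0 0 -0.004 0;45 0 0 0 0;45 0 0 0 0'
```

```text
t: 27.5
tcp_pos: [0.5598, -0.0277, 0.0384]
orientation: [[-0.66, 0.751, -0.007], [0.751, 0.66, 0.001], [0.005, -0.004, -1.0]]
wrist_force: [-0.3, 1.4, -1.1]
finger_gap: 0.596
grip_force: 62.8
t: 28.0
tcp_pos: [0.5623, -0.0278, 0.0329]
orientation: [[-0.661, 0.751, 0.001], [0.751, 0.661, -0.0], [-0.001, 0.001, -1.0]]
wrist_force: [0.0, -0.0, -1.0]
finger_gap: 0.591
grip_force: 62.8
```

Now 2 mm down, then release, rise and head for the orange canister at (0.4743,-0.3028).

```bash
python3 -m crank '45 0 0 -0.004 0;45 0 0 0 0;45 0 0 0 0'
python3 -m crank '85 0 0 0 0;85 0 0 0 0;85 0 0 0 0;85 0 0 0 0'
python3 -m crank '85 0 0 0.06 0;85 0 0 0.08 0;85 0 0 0.08 0;85 0 0 0.08 0;85 0 0 0.08 0'
python3 -m crank '85 -0.019 -0.061 0 0;85 -0.019 -0.061 0 0;85 -0.019 -0.061 0 0;85 -0.019 -0.061 0 0;85 -0.019 -0.061 0 0'
python3 -m crank '85 -0.019 -0.061 0 0;85 -0.019 -0.061 0 0;85 -0.019 -0.061 0 0;85 -0.02 -0.061 0 0;85 0 0 0 0'
python3 -m crank '85 0 0 0 0'
python3 - <<'E'
from h import *
w=cam("wrist"); s=cam("scene"); save(s,"s8.png"); print(r.sense()["tcp_pos"])
m=near(mask(w,"orange",30),w,[.4743,-.303,.08],130)
print(m.sum(),fitsil(w,m,[.4743,-.303],[(.012,.142,.03)]))
for k in ("canister_orange","canister_green"):
    for o in finder.spot_point(w,k)[:1]: print(k,round(o["conf"],2),o["at"],atz(w,o["at"],.012)[:2].round(4))
E
```

```text
t: 28.3
tcp_pos: [0.5625, -0.0279, 0.0309]
orientation: [[-0.66, 0.751, 0.001], [0.751, 0.66, -0.0], [-0.001, 0.001, -1.0]]
wrist_force: [1.0, -0.7, 0.5]
finger_gap: 0.592
grip_force: 62.9
t: 28.7
tcp_pos: [0.562, -0.0278, 0.0304]
orientation: [[-0.66, 0.751, -0.0], [0.751, 0.66, 0.0], [0.0, -0.0, -1.0]]
wrist_force: [-0.8, 0.9, 0.2]
finger_gap: 0.997
grip_force: 0.0
t: 29.2
tcp_pos: [0.5618, -0.0278, 0.2222]
orientation: [[-0.661, 0.751, 0.0], [0.751, 0.661, 0.0], [-0.0, 0.0, -1.0]]
wrist_force: [0.6, 0.5, -0.2]
finger_gap: 0.996
grip_force: 0.0
t: 29.7
tcp_pos: [0.514, -0.1814, 0.2205]
orientation: [[-0.661, 0.751, 0.0], [0.751, 0.661, 0.0], [-0.0, 0.0, -1.0]]
wrist_force: [0.1, 0.7, -0.1]
finger_gap: 0.996
grip_force: 0.0
t: 30.2
tcp_pos: [0.4746, -0.3053, 0.2202]
orientation: [[-0.657, 0.754, -0.001], [0.754, 0.657, -0.001], [0.0, -0.001, -1.0]]
wrist_force: [-0.1, 0.6, -1.1]
finger_gap: 0.992
grip_force: 0.0
t: 30.3
tcp_pos: [0.4758, -0.3026, 0.2203]
orientation: [[-0.66, 0.752, -0.0], [0.752, 0.66, 0.001], [0.0, 0.0, -1.0]]
wrist_force: [0.5, 0.4, 0.2]
finger_gap: 0.994
grip_force: 0.0
[ 0.4763298  -0.30153542  0.22047143]
9448 (array([ 0.47404017, -0.30387051]), np.float64(0.12759314140558847))
canister_orange 0.75 [317.8, 205.8] [ 0.4776 -0.3055]
canister_green 0.95 [431.4, 287.0] [ 0.6075 -0.294 ]
```

View pics/s8.png

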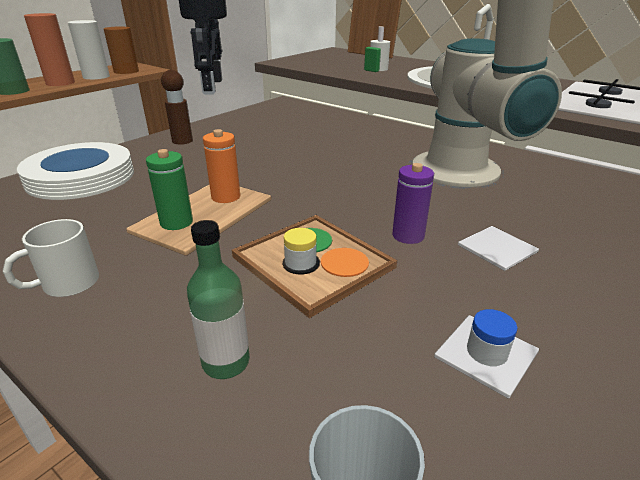

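The yellow tin is on the black coaster (300,250), the blue tin is on the left trivet (493,338), and both canisters stand on the board. I'll bring the orange canister home first.

```bash
python3 -m crank '85 -0.004 -0.003 -0.05 0; 85 0 0 -0.06 0; 85 0 0 -0.06 0; 85 0 0 -0.05 0; 85 0 0 -0.018 0'
python3 -m crank '85 0 0 0 0;45 0 0 0 0;45 0 0 0 0;45 0 0 0 0;45 0 0 0 0'
python3 -m crank '45 0 0 0.03 0;45 0 0 0.03 0;45 0 0 0.03 0;45 0 0 0.03 0;45 0 0 0 0'
```

```text
t: 31.0
tcp_pos: [0.4732, -0.3022, 0.0985]
orientation: [[-0.661, 0.75, -0.004], [0.75, 0.661, 0.003], [0.005, -0.001, -1.0]]
wrist_force: [-0.3, 1.4, -0.1]
finger_gap: 0.995
grip_force: 0.0
t: 31.5
tcp_pos: [0.4752, -0.3044, 0.1038]
orientation: [[-0.661, 0.751, 0.004], [0.751, 0.661, -0.002], [-0.004, 0.001, -1.0]]
wrist_force: [1.9, 0.6, 6.3]
finger_gap: 0.687
grip_force: 65.6
t: 32.0
tcp_pos: [0.4751, -0.3046, 0.1649]
orientation: [[-0.66, 0.751, 0.004], [0.751, 0.66, -0.003], [-0.005, 0.001, -1.0]]
wrist_force: [-0.5, -0.7, -4.1]
finger_gap: 0.684
grip_force: 65.7
```

```bash
python3 -m crank '45 0 0 0.03 0;45 0 0 0.03 0;45 0 0 0 0'
python3 -m crank '45 0.007 0.055 0 0;45 0.007 0.055 0 0;45 0.007 0.055 0 0;45 0.007 0.055 0 0;45 0.007 0.055 0 0'
python3 -m crank '45 0.007 0.055 0 0;45 0.007 0.055 0 0;45 0.007 0.055 0 0;45 0.007 0.055 0 0;45 0.007 0.055 0 0'
python3 -m crank '45 0.006 0.055 0 0;45 0.006 0.057 0 0;45 0 0 0 0;45 0 0 0 0'
python3 - <<'E'
from h import *
w=cam("wrist"); save(w,"w9.png"); print(r.sense()["tcp_pos"])
o=finder.outline_of(w,"coaster_orange")[:1]; print([ (q["conf"],q["rect"]) for q in o])
m=near(mask(w,"orange",30),w,[.5145,.027,.08],150)
print(proj(w,[[.5145,.027,.014],[.4965,-.061,.014]]))
E
```

```text
t: 32.3
tcp_pos: [0.475, -0.3045, 0.1947]
orientation: [[-0.66, 0.751, 0.004], [0.751, 0.66, -0.003], [-0.005, 0.001, -1.0]]
wrist_force: [-0.4, -0.3, -5.2]
finger_gap: 0.684
grip_force: 65.8
t: 32.8
tcp_pos: [0.4915, -0.1652, 0.1913]
orientation: [[-0.66, 0.751, -0.0], [0.751, 0.66, 0.0], [0.0, -0.0, -1.0]]
wrist_force: [0.8, 0.2, -4.9]
finger_gap: 0.688
grip_force: 66.1
t: 33.3
tcp_pos: [0.509, -0.0277, 0.1913]
orientation: [[-0.66, 0.751, -0.0], [0.751, 0.66, 0.0], [0.0, -0.0, -1.0]]
wrist_force: [1.0, -0.3, -5.1]
finger_gap: 0.684
grip_force: 66.1
t: 33.7
tcp_pos: [0.5149, 0.0275, 0.1912]
orientation: [[-0.661, 0.75, -0.0], [0.75, 0.661, -0.0], [0.0, -0.001, -1.0]]
wrist_force: [0.0, -0.4, -5.0]
finger_gap: 0.689
grip_force: 66.5
[0.51492789 0.02682935 0.19125926]
[(0.86, [268.1, 158.2, 97.5, 71.9])]
[[317.97067335 210.6594453 ]
 [232.07436186 273.60429292]]
```

View pics/w9.png

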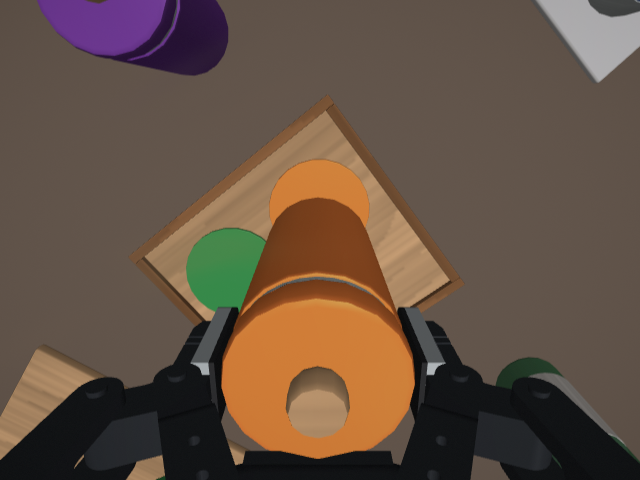

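The coaster at (320,209) matches my prediction of (318,211), so I'm aligned. Lowering.

```bash
python3 -m crank '45 0 0 -0.035 0;45 0 0 -0.04 0;45 0 0 -0.04 0;45 0 0 -0.035 0;45 0 0 -0.01 0'
python3 -m crank '45 0 0 -0.006 0;45 0 0 0 0;45 0 0 0 0'
```

```text
t: 34.3
tcp_pos: [0.5138, 0.0262, 0.1092]
orientation: [[-0.659, 0.752, -0.004], [0.752, 0.659, -0.0], [0.003, -0.003, -1.0]]
wrist_force: [0.2, -0.0, -5.7]
finger_gap: 0.685
grip_force: 66.6
t: 34.6
tcp_pos: [0.5156, 0.027, 0.1096]
orientation: [[-0.66, 0.751, 0.002], [0.751, 0.66, -0.0], [-0.001, 0.001, -1.0]]
wrist_force: [0.3, 0.6, -4.5]
finger_gap: 0.688
grip_force: 66.6
```

```bash
python3 -m crank '45 0 0 -0.004 0;45 0 0 -0.003 0;45 0 0 0 0;45 0 0 0 0'
```

```text
t: 35.0
tcp_pos: [0.5155, 0.0272, 0.1058]
orientation: [[-0.661, 0.751, 0.001], [0.751, 0.661, -0.0], [-0.001, 0.001, -1.0]]
wrist_force: [-1.0, 0.3, 1.3]
finger_gap: 0.69
grip_force: 67.0
```

```bash
python3 -m crank '85 0 0 0 0;85 0 0 0 0;85 0 0 0 0;85 0 0 0 0'
python3 -m crank '85 0 0 0.05 0;85 0 0 0.06 0;85 0 0 0.06 0;85 0 0 0.06 0;85 0 0 0.02 0'
python3 -m crank '85 0.018 -0.065 0 0.09;85 0.018 -0.065 0 0.09;85 0.018 -0.065 0 0.09;85 0.018 -0.065 0 0.09;85 0.018 -0.065 0 0.09'
python3 -m crank '85 0.018 -0.065 0 0.09;85 0.018 -0.065 0 0.09;85 0.018 -0.065 0 0.09;85 0.018 -0.065 0 0.09;85 0.018 -0.063 0 0.03'
python3 -m crank '85 0 0 0 0;85 0 0 0 0'
python3 - <<'E'
from h import *
w=cam("wrist"); print(r.sense()["tcp_pos"])
hs=cv2.cvtColor(w["pixels"],cv2.COLOR_RGB2HSV).astype(int)
m=(abs(hs[:,:,0]-66)<16)&(hs[:,:,1]>75)&(hs[:,:,2]>25); m=near(m,w,[.605,-.296,.08],130)
print(m.sum(),fitsil(w,m,[.605,-.296],[(.012,.142,.03)]))
E
```

```text
t: 35.4
tcp_pos: [0.5151, 0.0272, 0.1051]
orientation: [[-0.66, 0.751, 0.0], [0.751, 0.66, 0.0], [-0.0, 0.0, -1.0]]
wrist_force: [0.8, -0.4, 0.5]
finger_gap: 0.995
grip_force: 0.0
t: 35.9
tcp_pos: [0.5161, 0.0272, 0.2336]
orientation: [[-0.66, 0.751, 0.006], [0.751, 0.66, -0.0], [-0.004, 0.004, -1.0]]
wrist_force: [0.4, 0.1, -0.8]
finger_gap: 0.994
grip_force: 0.0
t: 36.4
tcp_pos: [0.56, -0.1365, 0.2286]
orientation: [[-0.991, 0.136, -0.001], [0.136, 0.991, 0.001], [0.002, 0.0, -1.0]]
wrist_force: [0.5, -0.4, 0.0]
finger_gap: 0.994
grip_force: 0.0
t: 36.9
tcp_pos: [0.605, -0.2981, 0.2283]
orientation: [[-0.89, -0.457, -0.002], [-0.457, 0.89, 0.001], [0.001, 0.002, -1.0]]
wrist_force: [0.8, 1.0, -0.0]
finger_gap: 1.002
grip_force: 0.0
t: 37.1
tcp_pos: [0.6048, -0.2971, 0.228]
orientation: [[-0.892, -0.452, -0.002], [-0.452, 0.892, 0.002], [0.001, 0.002, -1.0]]
wrist_force: [-0.3, 0.5, -0.4]
finger_gap: 0.993
grip_force: 0.0
[ 0.60489765 -0.29633914  0.2287477 ]
8808 (array([ 0.6046725, -0.2959322]), np.float64(0.1387871821071753))
```

```bash
python3 -m crank '85 0 0 -0.05 0; 85 0 0 -0.06 0; 85 0 0 -0.06 0; 85 0 0 -0.06 0; 85 0 0 -0.022 0'
python3 -m crank '85 0 0 0 0;45 0 0 0 0;45 0 0 0 0;45 0 0 0 0;45 0 0 0 0'
python3 -m crank '45 0 0 0.03 0;45 0 0 0.04 0;45 0 0 0.05 0;45 0 0 0.05 0;45 0 0 0 0'
```

```text
t: 37.65
tcp_pos: [0.6037, -0.2947, 0.1002]
orientation: [[-0.891, -0.454, -0.005], [-0.454, 0.891, 0.003], [0.003, 0.005, -1.0]]
wrist_force: [-0.4, 0.9, 0.1]
finger_gap: 0.994
grip_force: 0.0
t: 38.15
tcp_pos: [0.6061, -0.297, 0.107]
orientation: [[-0.891, -0.453, 0.004], [-0.453, 0.891, -0.002], [-0.003, -0.003, -1.0]]
wrist_force: [-2.0, 0.7, 6.5]
finger_gap: 0.688
grip_force: 65.0
t: 38.65
tcp_pos: [0.6064, -0.2977, 0.1945]
orientation: [[-0.892, -0.453, 0.007], [-0.453, 0.892, -0.004], [-0.005, -0.007, -1.0]]
wrist_force: [1.0, -0.0, -2.9]
finger_gap: 0.688
grip_force: 65.6
```

```bash
python3 -m crank '45 -0.022 0.047 0 0;45 -0.022 0.047 0 0;45 -0.022 0.047 0 0;45 -0.022 0.047 0 0;45 -0.022 0.047 0 0'
python3 -m crank '45 -0.022 0.047 0 0;45 -0.022 0.047 0 0;45 -0.022 0.047 0 0;45 -0.022 0.047 0 0;45 -0.02 0.049 0 0'
python3 -m crank '45 0 0 0 0;45 0 0 0 0'
python3 - <<'E'
from h import *
w=cam("wrist"); save(w,"w10.png"); print(r.sense()["tcp_pos"])
print(proj(w,[[.4965,-.061,.014],[.5155,.027,.156],[.5615,-.0275,.064]]+[[.4965+.04*np.cos(t),-.061+.04*np.sin(t),.014] for t in np.radians([27,117,207,297])]).round(1).tolist())
E
```

```text
t: 39.15
tcp_pos: [0.5489, -0.1783, 0.1874]
orientation: [[-0.892, -0.453, -0.002], [-0.453, 0.892, 0.001], [0.001, 0.002, -1.0]]
wrist_force: [0.0, 0.7, -4.6]
finger_gap: 0.685
grip_force: 66.4
t: 39.65
tcp_pos: [0.4949, -0.0599, 0.1876]
orientation: [[-0.892, -0.453, -0.002], [-0.453, 0.892, 0.0], [0.002, 0.001, -1.0]]
wrist_force: [0.6, 0.5, -4.0]
finger_gap: 0.684
grip_force: 66.4
t: 39.85
tcp_pos: [0.4957, -0.0606, 0.1882]
orientation: [[-0.891, -0.454, -0.001], [-0.454, 0.891, -0.0], [0.001, 0.0, -1.0]]
wrist_force: [0.8, 0.6, -4.3]
finger_gap: 0.684
grip_force: 66.8
[ 0.4958962  -0.06109001  0.18833305]
[[316.3, 213.1], [453.8, 392.4], [316.7, 327.7], [316.3, 260.6], [367.0, 213.1], [316.2, 161.9], [265.5, 213.1]]
```

View pics/w10.png

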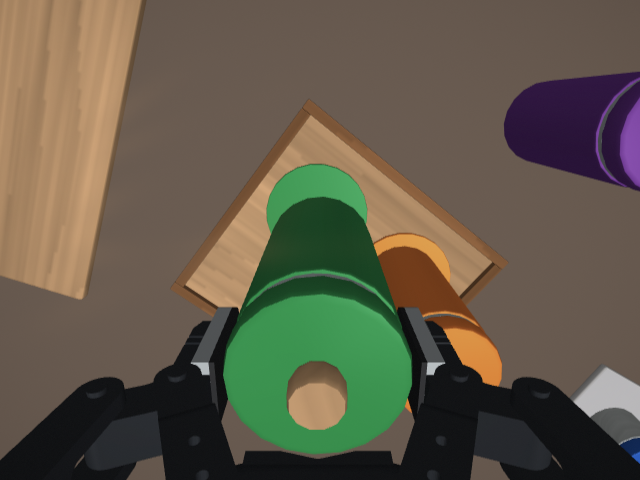

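The coaster spans 267 to 367 with its top at 164, about 1 mm from my prediction. Lowering.

```bash
python3 -m crank '45 0.002 0 -0.03 0;45 0 0 -0.035 0;45 0 0 -0.04 0;45 0 0 -0.03 0;45 0 0 -0.012 0'
python3 -m crank '45 0 0 -0.006 0;45 0 0 -0.004 0;45 0 0 0 0;45 0 0 0 0'
```

```text
t: 40.4
tcp_pos: [0.4962, -0.0615, 0.1132]
orientation: [[-0.892, -0.452, -0.004], [-0.452, 0.892, 0.001], [0.003, 0.002, -1.0]]
wrist_force: [0.3, -0.5, -3.0]
finger_gap: 0.684
grip_force: 66.8
t: 40.8
tcp_pos: [0.4974, -0.0609, 0.1112]
orientation: [[-0.892, -0.453, 0.001], [-0.453, 0.892, -0.0], [-0.001, -0.001, -1.0]]
wrist_force: [0.4, -0.2, -5.2]
finger_gap: 0.688
grip_force: 66.8
```

```bash
python3 -m crank '45 0 0 -0.004 0;45 0 0 -0.002 0;45 0 0 0 0;45 0 0 0 0'
```

```text
t: 41.2
tcp_pos: [0.4978, -0.0607, 0.1091]
orientation: [[-0.891, -0.453, 0.002], [-0.453, 0.891, -0.0], [-0.002, -0.001, -1.0]]
wrist_force: [-1.8, 1.9, 5.0]
finger_gap: 0.685
grip_force: 67.7
```

```bash
python3 -m crank '85 0 0 0 0;85 0 0 0 0;85 0 0 0 0;85 0 0 0 0'
python3 -m crank '85 0 0 0.05 0;85 0 0 0.06 0;85 0 0 0.06 0;85 0 0 0.06 0;85 0 0 0.06 0'
python3 -m crank '85 -0.02 -0.06 0 0;85 -0.02 -0.06 0 0;85 -0.02 -0.06 0 0;85 -0.02 -0.06 0 0;85 0 -0.06 0 0'
python3 -m crank '85 0 0 0 0;85 0 0 0 0'
python3 - <<'E'
from h import *
p=cam("top"); s=cam("scene"); t=p["pixels"][180:330,140:440]; t=cv2.resize(t,(800,400)) ; q=cv2.resize(s["pixels"][150:390,120:560],(366,200))
o=np.zeros((600,800,3),np.uint8); o[:400]=t; o[400:,:366]=q; cv2.imwrite("pics/fin.png",o[:,:,::-1]); save(s,"sfin.png")
E
```

```text
t: 41.6
tcp_pos: [0.497, -0.0608, 0.1074]
orientation: [[-0.892, -0.453, -0.0], [-0.453, 0.892, 0.0], [0.0, 0.0, -1.0]]
wrist_force: [0.8, -0.4, -0.1]
finger_gap: 0.995
grip_force: 0.0
t: 42.1
tcp_pos: [0.4969, -0.0608, 0.2537]
orientation: [[-0.892, -0.453, 0.0], [-0.453, 0.892, 0.0], [-0.0, 0.0, -1.0]]
wrist_force: [-0.2, -0.3, 0.2]
finger_gap: 0.994
grip_force: 0.0
t: 42.6
tcp_pos: [0.4562, -0.212, 0.2528]
orientation: [[-0.892, -0.453, 0.0], [-0.453, 0.892, -0.0], [-0.0, -0.0, -1.0]]
wrist_force: [-0.1, -0.8, -0.1]
finger_gap: 0.999
grip_force: 0.0
t: 42.8
tcp_pos: [0.4569, -0.2109, 0.2522]
orientation: [[-0.892, -0.452, -0.0], [-0.452, 0.892, 0.001], [0.0, 0.001, -1.0]]
wrist_force: [-0.0, -0.4, 0.5]
finger_gap: 0.995
grip_force: 0.0
```

View pics/fin.png

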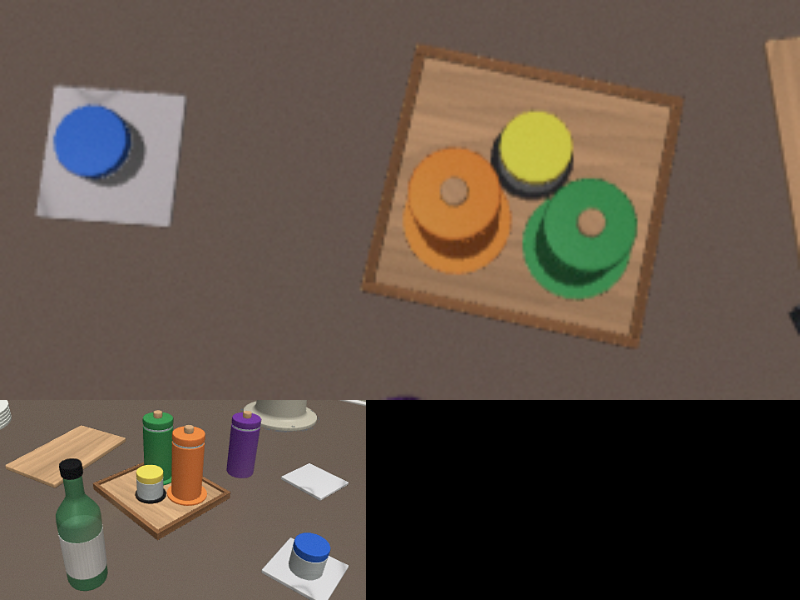

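Everything stands upright in its place: blue tin at (92,142) on the trivet, yellow tin at (537,148) on the black coaster, canisters at (455,192) and (592,222) on their own coasters. The gripper is clear.

```bash
python3 -c "
from rig import r
print(r.job_done())"
```

```text
the job is handed in; nothing more can be done
None
```

The job is handed in, done in the order asked at about 43 s on the robot's clock; in the last pictures the blue tin is on the left trivet, the yellow tin on the black coaster, both canisters are on their own coasters, and everything stands upright with the oil bottle untouched.

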